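Roll the guide rollers over the surface plate and reject the wobbly one

TASK

Check the three guide rollers: push each in turn along the dark surface plate, rolling it away from you without lifting it until it lies past the yellow line, and watch whether its axle rocks as it turns. Only when all three have been rolled, pick out the one that rocks and set it down in the white tray without dropping it; leave the two good ones lying still on the plate past the line, and do not disturb the caliper or the jar beside the work.

Things in the scene. Friction and masses are not known exactly. Their poses are not given: they have to be found in the camera images.
- roller_a: guide roller, 50 mm long: brass barrel 20 mm in diameter, 34 mm of it bare between two steel rims 30 mm in diameter and 8 mm wide, red stripe along the barrel; 0.08 to 0.17 kg. Lies on its rims and rolls easily, soon stopping by itself. Origin: its middle, 15 mm above what it lies on; y: along the axle; z: out through the red stripe, up at the start
- roller_b: guide roller that looks like roller_a, same size, origin and axes. Any of the three may lie in any lane. On two of the three the rims are true and the axle stays level; on exactly one the rims sit 2.5 mm off centre, to opposite sides, and the axle rocks by about 0.12 rad either way in each turn, most at 1/4 and 3/4 turn from the start
- roller_c: guide roller that looks like roller_a, same size, origin and axes. One turn takes it 94 mm along the plate
- plate: fixed dark steel plate, 240 (x) by 240 mm (y), top 20 mm above its origin (centre of underside); x: away from the robot, the rolling direction. Rollers start at x = -80 mm in three lanes 75 mm apart, axles about along y. Yellow line across it at x = +20 mm. Stop lip 8 mm wide, 5.5 mm high along the far edge (x = 112 to 120 mm): a roller stops at it with its middle at x = 100 mm
- reject_tray: fixed white open tray for rejects, 100 mm (x) by 160 mm (y), walls 22 mm high and 2 mm thick, floor 2 mm thick; origin: centre of its underside
- caliper: bystander: digital caliper with a black slide, 51x150x11 mm, lying loose on the bench behind the tray; origin: centre of its underside
- jar_talc: bystander: white jar with a blue cap, 39 mm in diameter, 62 mm high, standing loose behind the plate; origin: centre of its underside
Mind the look-alikes: they are no part of the job. Leave any orange look-alike of the roller_b alone. Leave any brown look-alike of the roller_c alone.

How it is judged:
By the outcome, as a careful person would: the job done as asked, in the order asked, and still so for the second after the job is handed in, with the robot touching nothing.
It also fails if it takes over 72 s, if anything falls off the work surface, if the arm or the gripper's body presses on something with over 40 N, if the wrist force passes 120 N, or if a joint passes its speed limit or range.

ROBOT

A 6-joint arm with a two-finger parallel gripper is mounted at the origin on a cart in front of the work surface, level with it; the furniture and walls round the work are solid. World frame = base frame: x ahead of the robot, y to its left, z up, the work surface at z = 0. Lengths are in m, angles in degrees, forces in N, time in s.
With the tool pointing down it reaches from about 0.35 to 0.875 m from the base axis. Payload 4.2 kg.
Tool frame: the origin (TCP) lies midway between the tips of the shut fingers; the grasp point (between the pads) lies 19 mm behind it (hold_point_z is the z of the grasp point in the tool frame, in m); z points along the fingers, y is the direction in which the jaws open and shut (so a half turn about z gives the same grasp; the last joint's range is limited). The gripper opens to 87 mm and grips with 3 to 60 N. Pads are 19 mm wide; open, the fingers measure 117 mm over their backs; the gripper's body (75 mm by 190 mm) begins 51 mm behind the grasp point.
Start: joints at [-50.844, 22.042, 0.453, 0, -68.411, -14.817], TCP at [0.258, -0.569, 0.223] pointing down, gripper open.
Joint ranges: [-179.83, 179.83], [-69.29, 118.12], [-61.27, 80.66], [-181.25, 117.63], [-171.15, -9.14], [-177.46, 177.46]. Speed limits (degrees/s): [159.86, 159.86, 180, 180, 180, 180].

INTERFACE

Orientations are given as a 3x3 rotation matrix whose columns are the frame's x, y, z axes.
In Python, from station import * gives the robot as it stands. The module is installed in compiled form; this text tells all that it offers.
- The arm moves only by the tool jog_arm, never from a script. Its argument "moves" is a list of rows, each a list of 7 numbers: the closure, from -1 (fully open) to 1 (shut), then the shift along the tool's x, y, z in m, then the turn, a rotation vector about the tool's x, y, z in rad. In form: [[gripper, x, y, z, wx, wy, wz], ...]. A call has exactly 10 rows; each row is the pose to reach, as a shift and turn from the pose commanded when the call began, along the tool's axes at that moment; what a row does not reach only later rows make up. A row lasts 1/12 s, in which the tool goes at most 41.7 mm and 7.16 degrees, less where a joint would pass 70% of its speed; a pose out of reach is approached as far as the arm can. A call with a gripper value outside its range is refused whole. The fingers move at their own pace and stop on an object; the grip force is fixed at half the most. Time passes only in rows, so rows that repeat a pose let the fingers close, or fill a call up. It gives the time, the measured TCP pose, the force and the opening at its end, in the units of the state.
- sense(): the state, without advancing time (a new reading comes with each control period).
- capture(name): name is "side" or "top" or "wrist"; returns a dict with "frame" (384x512x3 uint8, red, green, blue), "fov_y" (degrees; the focal length in pixels is half the picture's height over the tangent of half this angle, whatever the lens; pixels are square), "cx", "cy" (the principal point, pixels), "k1" (the pictures are not rectified: a ray, as slopes to the right and down, at radius r is drawn at 1 + k1 r^2 times it, then the intrinsics apply), "world_from_camera" (4x4, takes a point from camera to world coordinates). Camera axes: x right, y down, z forward; pixel columns grow to the right and rows downward; lengths in m; the calibration is good to about 2 mm. A picture is of the moment at which its call begins. There is no depth.
- finish_job(): hands the job in, once; it reports no verdict.
The state is a dict: "time_s": time; "joints": joint angles; "joint_velocities": joint speeds; "effort": joint torques, N m; "tcp_pos": TCP position; "ee_rot": TCP orientation; "wrist_force": force on the tool from outside, world axes, zero at the start; "moment": the same for the moment, N m; "gripper_width": opening from 0.0 (shut) to 1.0 (fully open).
Only numpy, scipy, OpenCV 4.12 (cv2) and the standard library are available. Lean on these libraries where they do the work, as an engineer would, in place of code of your own. Each camera call takes 0.05 s, during which the arm holds its last target.

## Working session

There is one attempt and no reset: what is moved stays moved. The work goes in short steps, Python scripts to look and compute and a tool call to move; the robot and the scene stay as the last step left them, time stands still between calls to the robot, and variables do not carry over. Pictures are saved under pics/ and viewed, and the job is handed in when it is done.

Besides the shell and the picture viewer there is one more tool, called after "Call:" by a JSON object that holds its "name" and its "arguments", one argument or row to a line. jog_arm: Moves the arm, as the interface text tells. Its arguments: {"type":"object","properties":{"moves":{"type":"array"}},"required":["moves"]}

```bash
mkdir -p pics
cat > h.py <<'E'
from station import *
import numpy as np, cv2
def cam(n):
    c=capture(n); return c
def save(c,name): cv2.imwrite('pics/'+name+'.png',c['frame'][:,:,::-1])
def ray(c,u,v):
    f=192/np.tan(np.radians(c['fov_y'])/2)
    K=np.array([[f,0,c['cx']],[0,f,c['cy']],[0,0,1.]])
    p=cv2.undistortPointsIter(np.array([[[u,v]]],float),K,np.array([c['k1'],0,0,0.]),None,None,(3,100,1e-10))[0,0]
    T=np.array(c['world_from_camera']); d=T[:3,:3]@np.array([p[0],p[1],1]); return T[:3,3],d
def onz(c,u,v,z):
    o,d=ray(c,u,v); return o+d*(z-o[2])/d[2]
def proj(c,P):
    f=192/np.tan(np.radians(c['fov_y'])/2)
    T=np.array(c['world_from_camera']); q=T[:3,:3].T@(np.array(P)-T[:3,3]); s=q[:2]/q[2]; r2=s@s
    return s*(1+c['k1']*r2)*f+[c['cx'],c['cy']]
E
python3 - <<'E'
from h import *
for n in ['side','top','wrist']:
    c=cam(n); save(c,n+'0'); print(n,c['fov_y'],c['cx'],c['cy'],c['k1'],np.round(c['world_from_camera'],3).tolist())
    
s=sense(); print(s['time_s'],s['tcp_pos'],s['ee_rot'],s['gripper_width'],[k for k in s], s.get('hold_point_z'))
import station; print([x for x in dir(station) if x[0]!='_'])
E
```

```text
side 51.31897403553337 260.935757434243 192.97839310223182 -0.07117403236002022 [[-1.0, -0.005, -0.015, 0.622], [0.008, 0.618, -0.786, 0.664], [0.013, -0.786, -0.618, 0.655], [0.0, 0.0, 0.0, 1.0]]
top 47.43911043833728 252.9406784135267 189.77332996638484 -0.03947083172839943 [[-0.003, -0.99, 0.138, 0.449], [-1.0, 0.006, 0.017, -0.09], [-0.018, -0.138, -0.99, 1.059], [0.0, 0.0, 0.0, 1.0]]
wrist 61.71399372551786 254.6639582615879 189.98061644273656 0.013808807200964009 [[-0.412, 0.872, 0.264, 0.184], [0.911, 0.393, 0.122, -0.602], [0.002, 0.291, -0.957, 0.385], [0.0, 0.0, 0.0, 1.0]]
0.15 [ 0.25739923 -0.56900986  0.22170174] [[-9.11173081e-01 -4.12023044e-01 -7.91978511e-04]
 [-4.12023795e-01  9.11171807e-01  1.52662544e-03]
 [ 9.26236322e-05  1.71733399e-03 -9.99998521e-01]] 0.9987846205214116 ['time_s', 'joints', 'joint_velocities', 'effort', 'tcp_pos', 'ee_rot', 'wrist_force', 'moment', 'gripper_width'] None
['PlanningError', 'capture', 'finish_job', 'hold_point_z', 'sense']
```

View pics/side0.png

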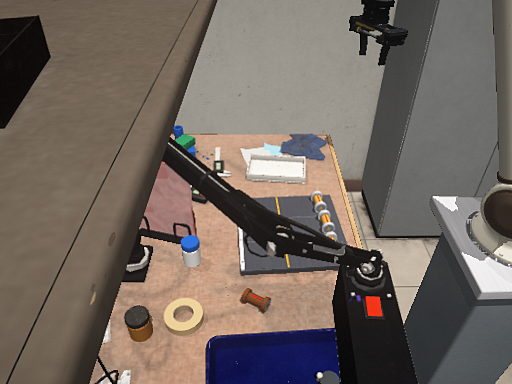

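View pics/top0.png

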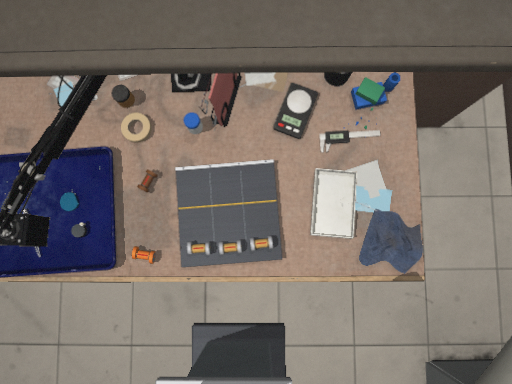

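View pics/wrist0.png

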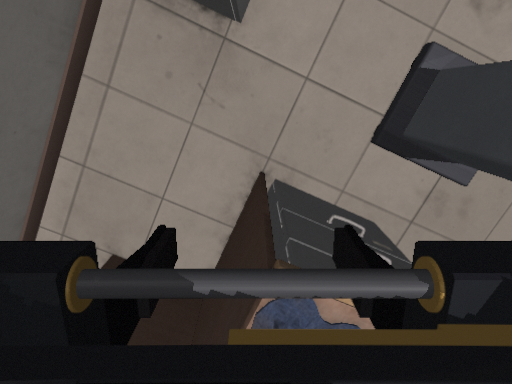

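Side view: the three rollers lie on the plate around (318-328, 195-232), and the tray is at (277,168). Top view: plate corners are near (177,167)-(282,262), rollers near (200,248), (231,246) and (263,243), and the tray is at (334,203). The orange (144,255) and brown (148,180) look-alikes are off the plate. Now I'll measure.

Run:
```python
from h import *
c=cam('top'); f=c['frame']
cr=f[140:280,160:400]; cv2.imwrite('pics/topz.png',cv2.resize(cr,None,fx=3.3,fy=3.3,interpolation=cv2.INTER_CUBIC)[:,:,::-1])
hsv=cv2.cvtColor(f,cv2.COLOR_RGB2HSV)
# brass barrels
sub=np.zeros(f.shape[:2],np.uint8); sub[230:260,180:282]=1
m=cv2.inRange(hsv,(8,110,80),(30,255,255))*sub
n,l,st,ce=cv2.connectedComponentsWithStats(m)
for i in range(1,n):
    if st[i,4]>15: print('brass',st[i],ce[i],np.round(onz(c,*ce[i],0.043),4))
for p in [(177,167),(273,160),(282,261),(181,266)]: print('plate',np.round(onz(c,*p,0.02),4))
for p in [(315,169),(355,171),(354,238),(311,236)]: print('tray',np.round(onz(c,*p,0.022),4))
for p in [(180,208),(277,201)]: print('line',np.round(onz(c,*p,0.02),4))
for p in [(193,121),(320,133),(380,130),(325,150)]: print('jar/cal',np.round(onz(c,*p,0.01 if p[0]>200 else .062),4))
s=cam('side')['frame']; cv2.imwrite('pics/sidez.png',cv2.resize(s[120:290,150:370],None,fx=3.4,fy=3.4,interpolation=cv2.INTER_CUBIC)[:,:,::-1])
```

```text
brass [255 239  13   9 101] [261.03960396 242.77227723] [ 0.4672 -0.0905  0.043 ]
brass [224 243  13   9  99] [229.84848485 247.03030303] [ 0.4577 -0.0185  0.043 ]
brass [192 244  13   9  97] [198.         247.80412371] [0.4561 0.0553 0.043 ]
plate [0.651  0.1125 0.02  ]
plate [ 0.6666 -0.1207  0.02  ]
plate [ 0.4249 -0.1395  0.02  ]
plate [0.4137 0.0982 0.02  ]
tray [ 0.6434 -0.2215  0.022 ]
tray [ 0.638  -0.3176  0.022 ]
tray [ 0.4777 -0.3096  0.022 ]
tray [ 0.4829 -0.2084  0.022 ]
line [0.551  0.1031 0.02  ]
line [ 0.5666 -0.1293  0.02  ]
jar/cal [0.7533 0.0687 0.062 ]
jar/cal [ 0.7358 -0.2375  0.01  ]
jar/cal [ 0.7426 -0.3858  0.01  ]
jar/cal [ 0.6929 -0.2486  0.01  ]
```

View pics/topz.png

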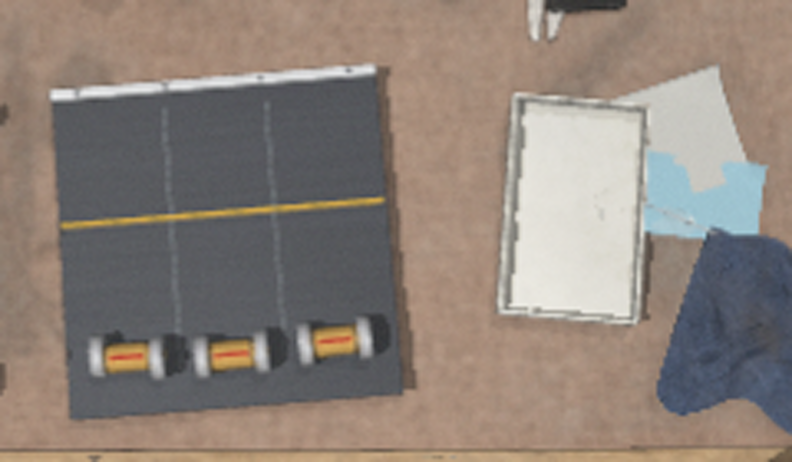

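View pics/sidez.png

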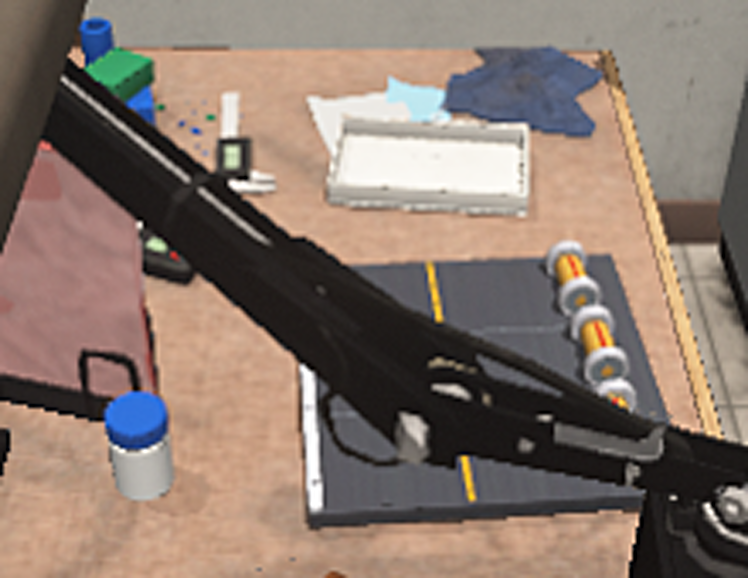

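Call:
{"name": "jog_arm", "arguments": {
  "moves": [
    [-1,-0.028,0.027,0,0,0,-0.12],
    [-1,-0.056,0.054,0,0,0,-0.24],
    [-1,-0.084,0.081,0,0,0,-0.36],
    [-1,-0.112,0.108,0,0,0,-0.48],
    [-1,-0.14,0.135,0,0,0,-0.6],
    [-1,-0.168,0.162,0,0,0,-0.72],
    [-1,-0.196,0.189,0,0,0,-0.84],
    [-1,-0.224,0.216,0,0,0,-0.96],
    [-1,-0.252,0.243,0,0,0,-1.08],
    [-1,-0.28,0.27,0,0,0,-1.2]
  ]
}}

```text
time_s: 1.08
tcp_pos: [0.4016, -0.2062, 0.2228]
ee_rot: [[0.06, -0.998, 0.001], [-0.998, -0.06, -0.0], [0.0, -0.001, -1.0]]
wrist_force: [0.8, -0.9, 0.2]
gripper_width: 0.999
```

```bash
cat >> h.py <<'E'
from scipy.spatial.transform import Rotation as Ro
TH=3.6
def delta(P,yaw=None):
    """target tcp world pos; yaw=angle of tool x (deg), tool down -> shift & rotvec in tool axes"""
    s=sense(); R=np.array(s['ee_rot']); d=R.T@(np.array(P)-s['tcp_pos'])
    if yaw is None: yaw=-90+TH
    a=np.radians(yaw); x=np.array([np.cos(a),np.sin(a),0]); z=np.array([0,0,-1.]); Rt=np.stack([x,np.cross(z,x),z],1)
    w=Ro.from_matrix(R.T@Rt).as_rotvec()
    print('t',round(s['time_s'],2),'tcp',np.round(s['tcp_pos'],4),'F',np.round(s['wrist_force'],1),'w',round(s['gripper_width'],3),'| d',np.round(d,4),'rot',np.round(w,4))
E
python3 - <<'E'
from h import *
delta([.46,-.04,.2])
E
```

```text
t 1.08 tcp [ 0.4016 -0.2062  0.2228] F [ 0.8 -0.9  0.2] w 0.999 | d [-0.1624 -0.0682  0.0228] rot [-0.0006 -0.0001 -0.0029]
```

Call:
{"name": "jog_arm", "arguments": {
  "moves": [
    [-1,-0.03,-0.012,0.004,0,0,0],
    [-1,-0.06,-0.024,0.008,0,0,0],
    [-1,-0.09,-0.036,0.012,0,0,0],
    [-1,-0.12,-0.048,0.016,0,0,0],
    [-1,-0.145,-0.058,0.02,0,0,0],
    [-1,-0.155,-0.064,0.022,0,0,0],
    [-1,-0.16,-0.066,0.022,0,0,0],
    [0.3,-0.16,-0.066,0.022,0,0,0],
    [0.3,-0.16,-0.066,0.022,0,0,0],
    [0.3,-0.16,-0.066,0.022,0,0,0]
  ]
}}

```text
time_s: 1.92
tcp_pos: [0.4584, -0.0457, 0.2007]
ee_rot: [[0.052, -0.999, -0.0], [-0.999, -0.052, -0.0], [0.0, 0.0, -1.0]]
wrist_force: [0.8, -0.1, -0.2]
gripper_width: 0.856
```

Run:
```python
from h import *
delta([.46,-.04,.2])
c=cam('wrist');save(c,'w1')
```

```text
t 1.92 tcp [ 0.4584 -0.0457  0.2007] F [ 0.8 -0.1 -0.2] w 0.856 | d [-0.0056 -0.0019  0.0007] rot [ 0.     -0.0001 -0.0103]
```

View pics/w1.png

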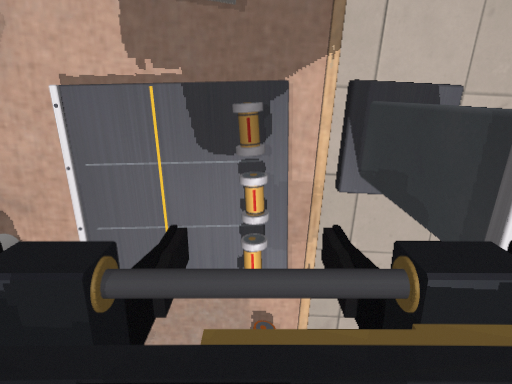

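Wrist view: all three rollers are visible, at the top (249,128), middle (255,198) and bottom (253,255, half hidden). I'll zoom in and measure.

Run:
```python
from h import *
c=cam('wrist');f=c['frame']
cv2.imwrite('pics/w1z.png',cv2.resize(f[90:275,200:310],None,fx=3.2,fy=3.2,interpolation=cv2.INTER_CUBIC)[:,:,::-1])
hsv=cv2.cvtColor(f,cv2.COLOR_RGB2HSV)
sub=np.zeros(f.shape[:2],np.uint8); sub[95:268,200:290]=1
red=(cv2.inRange(hsv,(0,150,90),(6,255,255))|cv2.inRange(hsv,(172,150,90),(180,255,255)))*sub
n,l,st,ce=cv2.connectedComponentsWithStats(red)
for i in range(1,n):
    if st[i,4]>8:
        y,x=np.where(l==i); P=np.array([onz(c,a,b,.045) for a,b in zip(x,y)]); 
        k=np.polyfit(P[:,1],P[:,0],1); print('stripe',st[i],ce[i],np.round(P.mean(0),4),'yaw',-np.degrees(np.arctan(k[0])))
m=cv2.inRange(hsv,(8,110,60),(30,255,255))*sub
n,l,st,ce=cv2.connectedComponentsWithStats(m|red)
for i in range(1,n):
    if st[i,4]>50: print('brass',st[i],ce[i],np.round(onz(c,*ce[i],0.043),4))
for p in [(63,85),(288,80),(290,200)]: print(np.round(onz(c,*p,.02),4))
```

```text
stripe [247 118   4  24  60] [248.51666667 129.18333333] [ 0.4667 -0.0908  0.045 ] yaw 6.835660573718181
stripe [253 190   3  21  47] [254.12765957 199.72340426] [ 0.4574 -0.0182  0.045 ] yaw 6.143834182535921
stripe [251 254   3  14  33] [252.21212121 260.15151515] [0.4559 0.0525 0.045 ] yaw 5.656794018136763
brass [238 115  22  29 554] [248.80505415 129.12093863] [ 0.4664 -0.0907  0.043 ]
brass [245 186  19  29 460] [254.27608696 199.70652174] [ 0.4572 -0.0176  0.043 ]
brass [244 251  18  17 283] [252.3180212  259.45936396] [0.4558 0.0527 0.043 ]
[ 0.6565 -0.1221  0.02  ]
[ 0.4294 -0.1392  0.02  ]
[ 0.4166 -0.0116  0.02  ]
```

View pics/w1z.png

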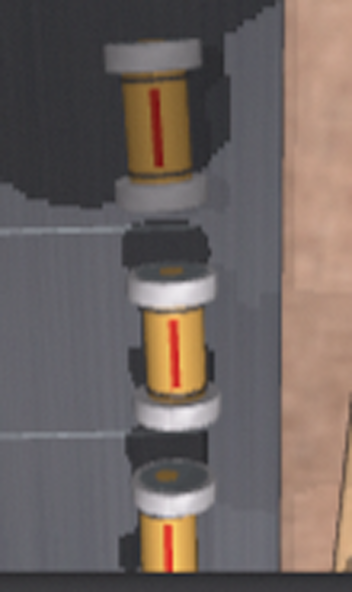

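Run:
```python
from h import *
delta([.4665,-.0905,.1],-86)
```

```text
t 2.02 tcp [ 0.4584 -0.0457  0.2007] F [ 0.8 -0.3  0.2] w 0.768 | d [ 0.0452 -0.0057  0.1007] rot [-0.0002  0.     -0.0176]
```

Call:
{"name": "jog_arm", "arguments": {
  "moves": [
    [0.2,0.012,-0.002,0.025,0,0,-0.005],
    [0.2,0.024,-0.004,0.05,0,0,-0.01],
    [0.2,0.036,-0.005,0.08,0,0,-0.0176],
    [0.2,0.044,-0.006,0.1,0,0,-0.0176],
    [0.2,0.045,-0.006,0.101,0,0,-0.0176],
    [0.2,0.045,-0.006,0.101,0,0,-0.0176],
    [0.2,0.045,-0.006,0.101,0,0,-0.0176],
    [0.2,0.045,-0.006,0.101,0,0,-0.0176],
    [0.2,0.045,-0.006,0.101,0,0,-0.0176],
    [0.2,0.045,-0.006,0.101,0,0,-0.0176]
  ]
}}

```text
time_s: 2.85
tcp_pos: [0.4678, -0.0889, 0.1008]
ee_rot: [[0.072, -0.997, 0.003], [-0.997, -0.072, 0.0], [-0.0, -0.003, -1.0]]
wrist_force: [-0.4, 0.6, -0.4]
gripper_width: 0.402
```

Run:
```python
from h import *
delta([.4665,-.0905,.029],-86)
c=cam('wrist');save(c,'w2')
```

```text
t 2.85 tcp [ 0.4678 -0.0889  0.1008] F [-0.4  0.6 -0.4] w 0.402 | d [0.0015 0.0016 0.0718] rot [-0.0026  0.0001  0.0025]
```

View pics/w2.png

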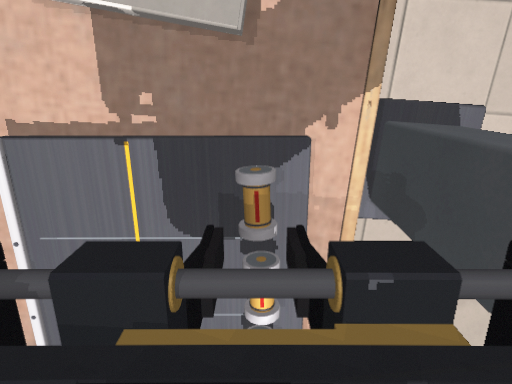

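Gap centre is about column 255 and the barrel is at 257, so it's aligned. Next, descend.

Call:
{"name": "jog_arm", "arguments": {
  "moves": [
    [0.2,0.001,0.001,0.015,0,0,0],
    [0.2,0.001,0.001,0.03,0,0,0],
    [0.2,0.001,0.001,0.045,0,0,0],
    [0.2,0.001,0.001,0.058,0,0,0],
    [0.2,0.001,0.001,0.067,0,0,0],
    [0.2,0.001,0.001,0.072,0,0,0],
    [0.2,0.001,0.001,0.072,0,0,0],
    [0.2,0.001,0.001,0.072,0,0,0],
    [0.2,0.001,-0.003,0.072,0,0,0],
    [0.2,0.001,-0.006,0.072,0,0,0]
  ]
}}

```text
time_s: 3.73
tcp_pos: [0.4742, -0.0898, 0.0284]
ee_rot: [[0.072, -0.997, 0.002], [-0.997, -0.072, 0.0], [0.0, -0.002, -1.0]]
wrist_force: [-1.3, -0.6, 0.6]
gripper_width: 0.398
```

Run:
```python
from h import *
delta([.4665,-.0905,.029],-86)
c=cam('wrist');save(c,'w3')
```

```text
t 3.73 tcp [ 0.4742 -0.0898  0.0284] F [-1.3 -0.6  0.6] w 0.398 | d [ 0.0002  0.0078 -0.0006] rot [-0.002  -0.0001  0.0021]
```

View pics/w3.png

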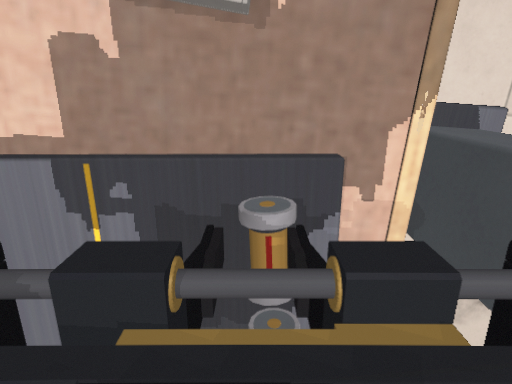

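Call:
{"name": "jog_arm", "arguments": {
  "moves": [
    [0.2,0,-0.003,0,0,0,0],
    [0.2,0,-0.006,0,0,0,0],
    [0.2,0,-0.009,0,0,0,0],
    [0.2,0,-0.012,0,0,0,0],
    [0.2,0,-0.015,0,0,0,0],
    [0.2,0,-0.018,0,0,0,0],
    [0.2,0,-0.021,0,0,0,0],
    [0.2,0,-0.023,0,0,0,0],
    [0.2,0,-0.024,0,0,0,0],
    [0.2,0,-0.024,0,0,0,0]
  ]
}}

```text
time_s: 4.62
tcp_pos: [0.4974, -0.0881, 0.0275]
ee_rot: [[0.072, -0.997, 0.0], [-0.997, -0.072, -0.0], [0.0, -0.0, -1.0]]
wrist_force: [-0.3, 0.8, 0.9]
gripper_width: 0.402
```

```bash
cat > look.py <<'E'
from h import *
import sys
n=sys.argv[1]
delta([.4665,-.0905,.029],-86)
c=cam('wrist');a=c['frame'][130:310,170:370]
s=cam('side')['frame'][170:260,280:360]
t=cam('top')['frame'][150:270,165:295]
H=360
im=[cv2.resize(i,(int(i.shape[1]*H/i.shape[0]),H),interpolation=cv2.INTER_CUBIC) for i in (a,t)]
im=np.hstack(im); cv2.imwrite(f'pics/{n}.png',im[:,:,::-1]); print(im.shape)
cv2.imwrite(f'pics/{n}_s.png',cv2.resize(s,None,fx=5,fy=5,interpolation=cv2.INTER_CUBIC)[:,:,::-1])
E
python3 look.py r1a
```

```text
t 4.62 tcp [ 0.4974 -0.0881  0.0275] F [-0.3  0.8  0.9] w 0.402 | d [ 0.0001  0.031  -0.0015] rot [-0.0001 -0.      0.0018]
(360, 790, 3)
```

View pics/r1a.png

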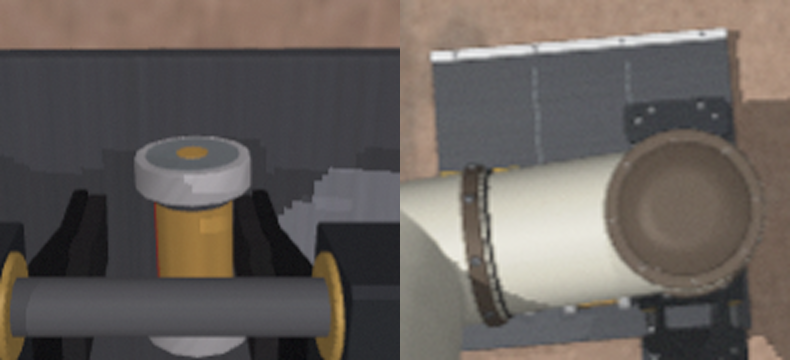

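View pics/r1a_s.png

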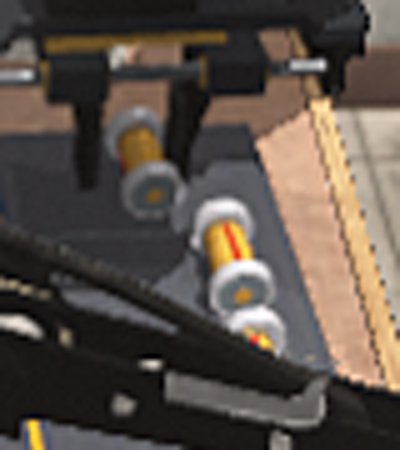

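A quarter turn: the stripe is now at the forward edge. Next, half a turn.

Call:
{"name": "jog_arm", "arguments": {
  "moves": [
    [0.2,0,-0.003,-0.001,0,0,0],
    [0.2,0,-0.006,-0.001,0,0,0],
    [0.2,0,-0.009,-0.001,0,0,0],
    [0.2,0,-0.012,-0.001,0,0,0],
    [0.2,0,-0.015,-0.001,0,0,0],
    [0.2,0,-0.018,-0.001,0,0,0],
    [0.2,0,-0.02,-0.001,0,0,0],
    [0.2,0,-0.022,-0.001,0,0,0],
    [0.2,0,-0.023,-0.001,0,0,0],
    [0.2,0,-0.023,-0.001,0,0,0]
  ]
}}

```text
time_s: 5.6
tcp_pos: [0.5203, -0.0865, 0.0285]
ee_rot: [[0.072, -0.997, 0.0], [-0.997, -0.072, -0.0], [0.0, -0.0, -1.0]]
wrist_force: [0.0, -0.6, 0.6]
gripper_width: 0.398
```

```bash
python3 look.py r1b
```

```text
t 5.6 tcp [ 0.5203 -0.0865  0.0285] F [ 0.  -0.6  0.6] w 0.398 | d [ 0.0002  0.054  -0.0005] rot [-0.0001 -0.      0.0018]
(360, 790, 3)
```

Call:
{"name": "jog_arm", "arguments": {
  "moves": [
    [0.2,0,-0.003,0,0,0,0],
    [0.2,0,-0.006,0,0,0,0],
    [0.2,0,-0.009,0,0,0,0],
    [0.2,0,-0.012,0,0,0,0],
    [0.2,0,-0.015,0,0,0,0],
    [0.2,0,-0.018,0,0,0,0],
    [0.2,0,-0.02,0,0,0,0],
    [0.2,0,-0.022,0,0,0,0],
    [0.2,0,-0.023,0,0,0,0],
    [0.2,0,-0.023,0,0,0,0]
  ]
}}

```text
time_s: 6.58
tcp_pos: [0.5432, -0.0848, 0.0285]
ee_rot: [[0.072, -0.997, 0.0], [-0.997, -0.072, -0.0], [0.0, -0.0, -1.0]]
wrist_force: [0.9, -0.0, -0.2]
gripper_width: 0.399
```

```bash
python3 look.py r1c; python3 -c "
import cv2,numpy as np
a=[cv2.imread('pics/r1%s.png'%k)[:,:400] for k in 'bc']
cv2.imwrite('pics/r1bc.png',np.hstack(a))"
```

```text
t 6.58 tcp [ 0.5432 -0.0848  0.0285] F [ 0.9 -0.  -0.2] w 0.399 | d [ 0.0002  0.0769 -0.0005] rot [-0.0001 -0.      0.0019]
(360, 790, 3)
```

View pics/r1bc.png

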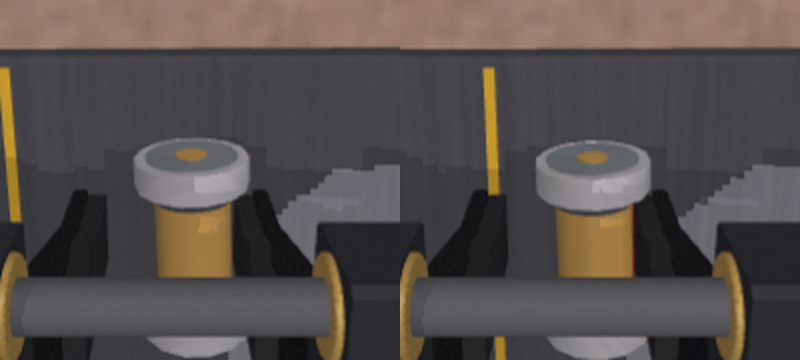

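View pics/r1c_s.png

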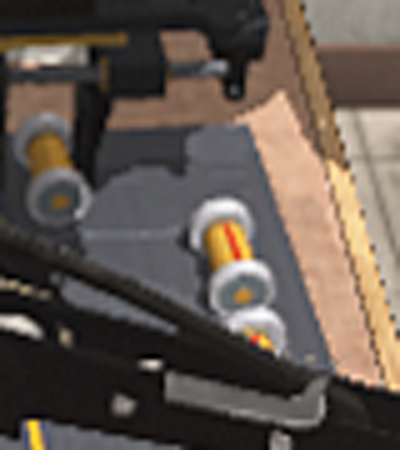

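Three quarters of a turn: the hub stays centred in the rim at 1/4, 1/2 and 3/4, with no visible rocking. I'll roll it on past the line.

Call:
{"name": "jog_arm", "arguments": {
  "moves": [
    [0.2,0,-0.005,0,0,0,0],
    [0.2,0,-0.013,0,0,0,0],
    [0.2,0,-0.022,0,0,0,0],
    [0.2,0,-0.031,0,0,0,0],
    [0.2,0,-0.04,0,0,0,0],
    [0.2,0,-0.049,0,0,0,0],
    [0.2,0,-0.057,0,0,0,0],
    [0.2,0,-0.064,0,0,0,0],
    [0.2,0,-0.069,0,0,0,0],
    [0.2,0,-0.072,0,0,0,0]
  ]
}}

```text
time_s: 7.57
tcp_pos: [0.6156, -0.0797, 0.0284]
ee_rot: [[0.072, -0.997, 0.0], [-0.997, -0.072, -0.0], [0.0, -0.0, -1.0]]
wrist_force: [-1.2, 0.1, 0.4]
gripper_width: 0.4
```

Call:
{"name": "jog_arm", "arguments": {
  "moves": [
    [0.2,0,-0.001,0,0,0,0],
    [0.2,0,-0.001,0,0,0,0],
    [0.2,0,-0.001,0,0,0,0],
    [0.2,0,0,0,0,0,0],
    [0.2,0,0.002,0,0,0,0],
    [0.2,0,0.004,0,0,0,0],
    [0.2,0,0.006,0,0,0,0],
    [0.2,0,0.007,0,0,0,0],
    [0.2,0,0.007,-0.004,0,0,0],
    [0.2,0,0.007,-0.01,0,0,0]
  ]
}}

```text
time_s: 8.4
tcp_pos: [0.6073, -0.0803, 0.0384]
ee_rot: [[0.072, -0.997, -0.001], [-0.997, -0.072, -0.0], [0.0, 0.001, -1.0]]
wrist_force: [0.1, 0.5, 0.5]
gripper_width: 0.402
```

```bash
python3 look.py r1d
```

```text
t 8.4 tcp [ 0.6073 -0.0803  0.0384] F [0.1 0.5 0.5] w 0.402 | d [1.000e-04 1.412e-01 9.600e-03] rot [ 0.0014 -0.      0.0018]
(360, 790, 3)
```

View pics/r1d.png

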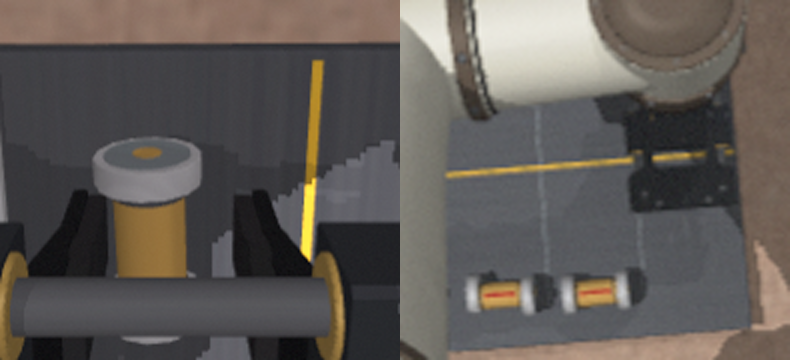

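Call:
{"name": "jog_arm", "arguments": {
  "moves": [
    [0.2,0,0,-0.025,0,0,0],
    [0.2,0,0,-0.05,0,0,0],
    [0.2,-0.01,0.02,-0.062,0,0,0],
    [0.2,-0.025,0.05,-0.062,0,0,0],
    [0.2,-0.04,0.08,-0.062,0,0,0],
    [0.2,-0.055,0.11,-0.062,0,0,0],
    [0.2,-0.067,0.133,-0.062,0,0,0],
    [0.2,-0.073,0.143,-0.062,0,0,0],
    [0.2,-0.0735,0.144,-0.062,0,0,0],
    [0.2,-0.0735,0.144,-0.062,0,0,0]
  ]
}}

```text
time_s: 9.38
tcp_pos: [0.4598, -0.0168, 0.1012]
ee_rot: [[0.073, -0.997, 0.002], [-0.997, -0.073, 0.0], [-0.0, -0.002, -1.0]]
wrist_force: [1.3, -0.2, 0.4]
gripper_width: 0.401
```

Run:
```python
from h import *
delta([.4575,-.018,.029],-86)
c=cam('wrist');save(c,'w4'); save(cam('top'),'t4')
```

```text
t 9.38 tcp [ 0.4598 -0.0168  0.1012] F [ 1.3 -0.2  0.4] w 0.401 | d [0.001  0.0025 0.0722] rot [-0.0019  0.0001  0.0032]
```

View pics/w4.png

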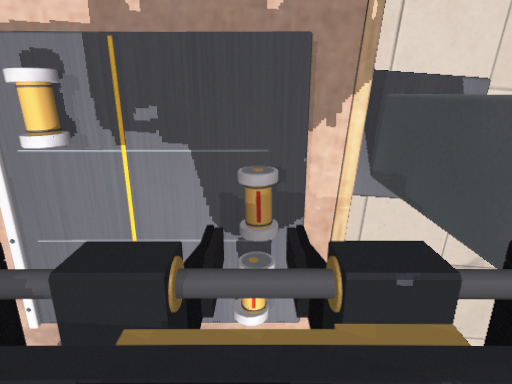

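View pics/t4.png

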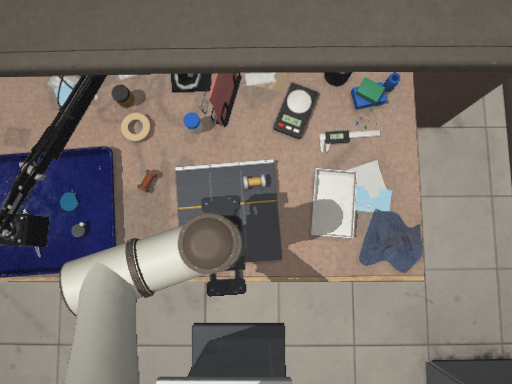

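Roller 1 lies past the line (top view, 256,182). Roller 2 is aligned at column 259, so I descend.

Call:
{"name": "jog_arm", "arguments": {
  "moves": [
    [0.2,0.001,0.003,0.015,0,0,0],
    [0.2,0.001,0.003,0.03,0,0,0],
    [0.2,0.001,0.003,0.045,0,0,0],
    [0.2,0.001,0.003,0.058,0,0,0],
    [0.2,0.001,0.003,0.067,0,0,0],
    [0.2,0.001,0.003,0.072,0,0,0],
    [0.2,0.001,0.003,0.072,0,0,0],
    [0.2,0.001,0,0.072,0,0,0],
    [0.2,0.001,-0.003,0.072,0,0,0],
    [0.2,0.001,-0.005,0.072,0,0,0]
  ]
}}

```text
time_s: 10.32
tcp_pos: [0.4653, -0.0176, 0.0293]
ee_rot: [[0.072, -0.997, 0.002], [-0.997, -0.072, 0.0], [-0.0, -0.002, -1.0]]
wrist_force: [1.1, -0.6, 0.4]
gripper_width: 0.401
```

```bash
python3 look.py r2z
```

```text
t 10.32 tcp [ 0.4653 -0.0176  0.0293] F [ 1.1 -0.6  0.4] w 0.401 | d [0.0728 0.004  0.0003] rot [-0.0021  0.0003  0.002 ]
(360, 790, 3)
```

Call:
{"name": "jog_arm", "arguments": {
  "moves": [
    [0.2,0,-0.003,0,0,0,0],
    [0.2,0,-0.006,0,0,0,0],
    [0.2,0,-0.009,0,0,0,0],
    [0.2,0,-0.012,0,0,0,0],
    [0.2,0,-0.015,0,0,0,0],
    [0.2,0,-0.018,0,0,0,0],
    [0.2,0,-0.021,0,0,0,0],
    [0.2,0,-0.023,0,0,0,0],
    [0.2,0,-0.024,0,0,0,0],
    [0.2,0,-0.024,0,0,0,0]
  ]
}}

```text
time_s: 11.3
tcp_pos: [0.4882, -0.0161, 0.0285]
ee_rot: [[0.071, -0.997, 0.0], [-0.997, -0.071, 0.0], [-0.0, -0.0, -1.0]]
wrist_force: [0.2, 0.1, -0.2]
gripper_width: 0.398
```

```bash
python3 look.py r2a; python3 -c "
import cv2,numpy as np
a=[cv2.imread('pics/r2%s.png'%k)[:,:400] for k in 'za']
cv2.imwrite('pics/r2za.png',np.hstack(a))"
```

```text
t 11.3 tcp [ 0.4882 -0.0161  0.0285] F [ 0.2  0.1 -0.2] w 0.398 | d [ 0.0727  0.027  -0.0005] rot [-0.0001  0.      0.0017]
(360, 790, 3)
```

View pics/r2za.png

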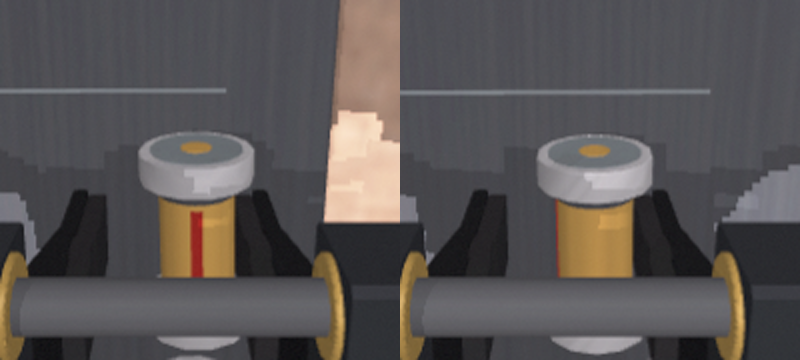

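View pics/r2a_s.png

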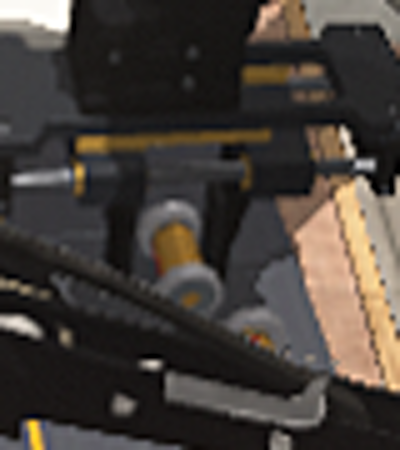

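Call:
{"name": "jog_arm", "arguments": {
  "moves": [
    [0.2,0,-0.003,0,0,0,0],
    [0.2,0,-0.008,0,0,0,0],
    [0.2,0,-0.013,0,0,0,0],
    [0.2,0,-0.018,0,0,0,0],
    [0.2,0,-0.023,0,0,0,0],
    [0.2,0,-0.028,0,0,0,0],
    [0.2,0,-0.033,0,0,0,0],
    [0.2,0,-0.038,0,0,0,0],
    [0.2,0,-0.043,0,0,0,0],
    [0.2,0,-0.047,0,0,0,0]
  ]
}}

```text
time_s: 12.28
tcp_pos: [0.5355, -0.0127, 0.0285]
ee_rot: [[0.072, -0.997, 0.0], [-0.997, -0.072, -0.0], [0.0, -0.0, -1.0]]
wrist_force: [-0.5, -0.3, -1.1]
gripper_width: 0.402
```

```bash
python3 look.py r2c
```

```text
t 12.28 tcp [ 0.5355 -0.0127  0.0285] F [-0.5 -0.3 -1.1] w 0.402 | d [ 0.0726  0.0744 -0.0005] rot [-0.0002 -0.      0.0019]
(360, 790, 3)
```

View pics/r2c.png

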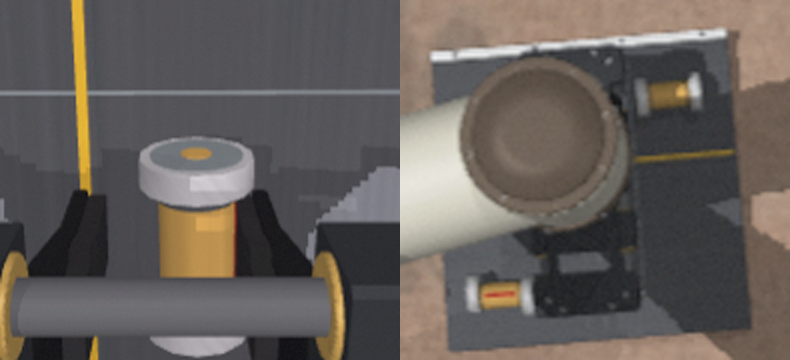

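Call:
{"name": "jog_arm", "arguments": {
  "moves": [
    [0.2,0,-0.005,0,0,0,0],
    [0.2,0,-0.013,0,0,0,0],
    [0.2,0,-0.022,0,0,0,0],
    [0.2,0,-0.031,0,0,0,0],
    [0.2,0,-0.04,0,0,0,0],
    [0.2,0,-0.049,0,0,0,0],
    [0.2,0,-0.057,0,0,0,0],
    [0.2,0,-0.064,0,0,0,0],
    [0.2,0,-0.069,0,0,0,0],
    [0.2,0,-0.072,0,0,0,0]
  ]
}}

```text
time_s: 13.27
tcp_pos: [0.6074, -0.0076, 0.0284]
ee_rot: [[0.071, -0.997, 0.0], [-0.997, -0.071, -0.0], [0.0, -0.0, -1.0]]
wrist_force: [-0.1, 0.2, 0.1]
gripper_width: 0.403
```

Call:
{"name": "jog_arm", "arguments": {
  "moves": [
    [0.2,0,-0.001,0,0,0,0],
    [0.2,0,-0.001,0,0,0,0],
    [0.2,0,-0.001,0,0,0,0],
    [0.2,0,0,0,0,0,0],
    [0.2,0,0.002,0,0,0,0],
    [0.2,0,0.004,0,0,0,0],
    [0.2,0,0.006,0,0,0,0],
    [0.2,0,0.007,0,0,0,0],
    [0.2,0,0.007,-0.004,0,0,0],
    [0.2,0,0.007,-0.01,0,0,0]
  ]
}}

```text
time_s: 14.1
tcp_pos: [0.5991, -0.0082, 0.0384]
ee_rot: [[0.072, -0.997, -0.001], [-0.997, -0.072, -0.0], [0.0, 0.001, -1.0]]
wrist_force: [0.0, 0.4, 0.1]
gripper_width: 0.399
```

```bash
python3 look.py r2d; python3 -c "from h import *; delta([.457,.0530,.1],-86)"
```

```text
t 14.1 tcp [ 0.5991 -0.0082  0.0384] F [0.  0.4 0.1] w 0.399 | d [0.0726 0.1382 0.0096] rot [ 0.0013 -0.0002  0.0018]
(360, 790, 3)
t 14.25 tcp [ 0.6004 -0.008   0.0395] F [-0.4  0.5  0.7] w 0.398 | d [-0.0711  0.1385 -0.0608] rot [-0.0021  0.0002  0.002 ]
```

View pics/r2d.png

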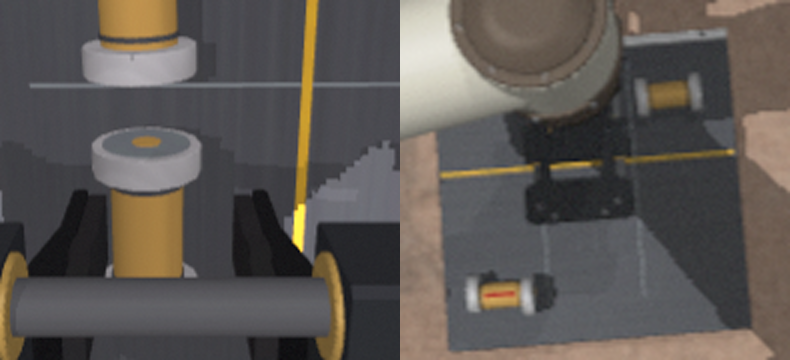

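Roller 2 shows no rocking either, with its hub centred at every stage. I'll move to lane 3.

Call:
{"name": "jog_arm", "arguments": {
  "moves": [
    [0.2,0,0,-0.025,0,0,0],
    [0.2,0,0,-0.05,0,0,0],
    [0.2,-0.01,0.02,-0.061,0,0,0],
    [0.2,-0.025,0.05,-0.061,0,0,0],
    [0.2,-0.04,0.08,-0.061,0,0,0],
    [0.2,-0.055,0.108,-0.061,0,0,0],
    [0.2,-0.066,0.13,-0.061,0,0,0],
    [0.2,-0.071,0.139,-0.061,0,0,0],
    [0.2,-0.071,0.14,-0.061,0,0,0],
    [0.2,-0.071,0.14,-0.061,0,0,0]
  ]
}}

```text
time_s: 15.08
tcp_pos: [0.4556, 0.0531, 0.1001]
ee_rot: [[0.073, -0.997, 0.002], [-0.997, -0.073, 0.0], [-0.0, -0.002, -1.0]]
wrist_force: [0.1, -0.3, 0.3]
gripper_width: 0.4
```

Run:
```python
from h import *
delta([.457,.053,.029],-86)
c=cam('wrist');save(c,'w5')
```

```text
t 15.08 tcp [0.4556 0.0531 0.1001] F [ 0.1 -0.3  0.3] w 0.4 | d [ 0.0002 -0.0012  0.0711] rot [-0.0016  0.0003  0.003 ]
```

View pics/w5.png

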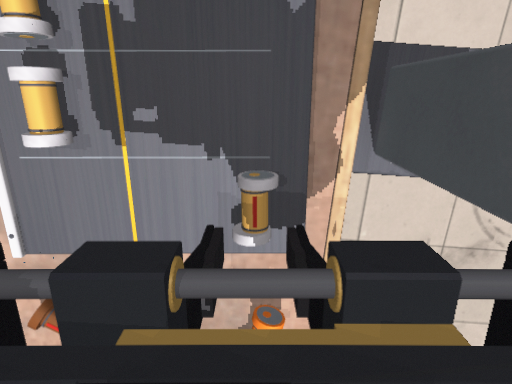

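In lane 3 the rims are visibly staggered: the far rim is centred at column 258, the near rim at 251 and the barrel at 255. Next I descend and roll it.

Call:
{"name": "jog_arm", "arguments": {
  "moves": [
    [0.2,0,0,0.015,0,0,0],
    [0.2,0,0,0.03,0,0,0],
    [0.2,0,0,0.045,0,0,0],
    [0.2,0,0,0.058,0,0,0],
    [0.2,0,0,0.067,0,0,0],
    [0.2,0,0,0.071,0,0,0],
    [0.2,0,0,0.071,0,0,0],
    [0.2,0,-0.003,0.071,0,0,0],
    [0.2,0,-0.006,0.071,0,0,0],
    [0.2,0,-0.008,0.071,0,0,0]
  ]
}}

```text
time_s: 15.97
tcp_pos: [0.4642, 0.0536, 0.0293]
ee_rot: [[0.072, -0.997, 0.002], [-0.997, -0.072, 0.001], [-0.001, -0.002, -1.0]]
wrist_force: [0.1, -0.5, 0.8]
gripper_width: 0.4
```

```bash
python3 look.py r3z
```

```text
t 15.97 tcp [0.4642 0.0536 0.0293] F [ 0.1 -0.5  0.8] w 0.4 | d [0.1439 0.008  0.0002] rot [-0.0021  0.0007  0.002 ]
(360, 790, 3)
```

Call:
{"name": "jog_arm", "arguments": {
  "moves": [
    [0.2,0,-0.003,0,0,0,0],
    [0.2,0,-0.006,0,0,0,0],
    [0.2,0,-0.009,0,0,0,0],
    [0.2,0,-0.012,0,0,0,0],
    [0.2,0,-0.015,0,0,0,0],
    [0.2,0,-0.018,0,0,0,0],
    [0.2,0,-0.021,0,0,0,0],
    [0.2,0,-0.023,0,0,0,0],
    [0.2,0,-0.024,0,0,0,0],
    [0.2,0,-0.024,0,0,0,0]
  ]
}}

```text
time_s: 16.95
tcp_pos: [0.4871, 0.055, 0.0285]
ee_rot: [[0.071, -0.997, 0.0], [-0.997, -0.071, 0.0], [-0.0, -0.0, -1.0]]
wrist_force: [-0.1, -0.1, 0.5]
gripper_width: 0.399
```

```bash
python3 look.py r3a; python3 -c "
import cv2,numpy as np
a=[cv2.imread('pics/r3%s.png'%k)[:,:400] for k in 'za']
cv2.imwrite('pics/r3za.png',np.hstack(a))"
```

```text
t 16.95 tcp [0.4871 0.055  0.0285] F [-0.1 -0.1  0.5] w 0.399 | d [ 0.1437  0.0309 -0.0005] rot [-0.0001  0.      0.0016]
(360, 790, 3)
```

View pics/r3za.png

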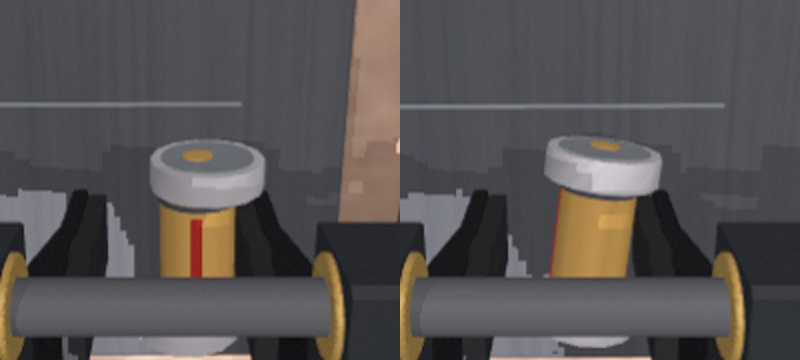

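The hub sits off-centre in the rim and the axle visibly tilts at 1/4 turn, so roller 3 rocks. I'll continue rolling it.

Call:
{"name": "jog_arm", "arguments": {
  "moves": [
    [0.2,0,-0.003,0,0,0,0],
    [0.2,0,-0.008,0,0,0,0],
    [0.2,0,-0.013,0,0,0,0],
    [0.2,0,-0.018,0,0,0,0],
    [0.2,0,-0.023,0,0,0,0],
    [0.2,0,-0.028,0,0,0,0],
    [0.2,0,-0.033,0,0,0,0],
    [0.2,0,-0.038,0,0,0,0],
    [0.2,0,-0.043,0,0,0,0],
    [0.2,0,-0.047,0,0,0,0]
  ]
}}

```text
time_s: 17.93
tcp_pos: [0.5344, 0.0584, 0.0285]
ee_rot: [[0.072, -0.997, 0.0], [-0.997, -0.072, 0.0], [-0.0, -0.0, -1.0]]
wrist_force: [-0.3, 0.3, -0.6]
gripper_width: 0.402
```

```bash
python3 look.py r3c
```

```text
t 17.93 tcp [0.5344 0.0584 0.0285] F [-0.3  0.3 -0.6] w 0.402 | d [ 0.1437  0.0784 -0.0005] rot [-0.0003  0.      0.0018]
(360, 790, 3)
```

View pics/r3c.png

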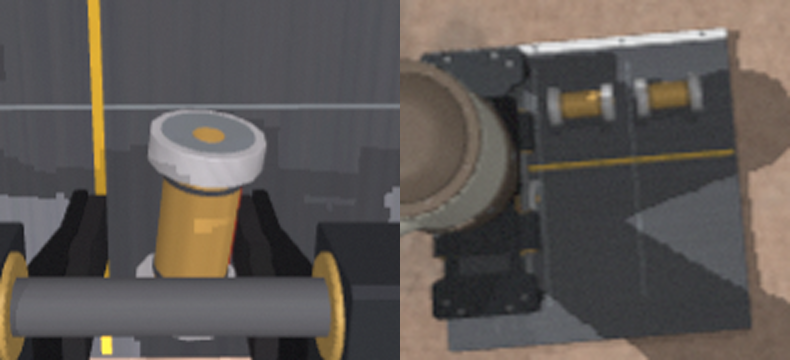

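Call:
{"name": "jog_arm", "arguments": {
  "moves": [
    [0.2,0,-0.005,0,0,0,0],
    [0.2,0,-0.013,0,0,0,0],
    [0.2,0,-0.022,0,0,0,0],
    [0.2,0,-0.031,0,0,0,0],
    [0.2,0,-0.04,0,0,0,0],
    [0.2,0,-0.048,0,0,0,0],
    [0.2,0,-0.055,0,0,0,0],
    [0.2,0,-0.061,0,0,0,0],
    [0.2,0,-0.065,0,0,0,0],
    [0.2,0,-0.067,0,0,0,0]
  ]
}}

```text
time_s: 18.92
tcp_pos: [0.6015, 0.0633, 0.0285]
ee_rot: [[0.071, -0.997, 0.001], [-0.997, -0.071, 0.0], [-0.0, -0.001, -1.0]]
wrist_force: [-0.2, -0.0, -0.1]
gripper_width: 0.399
```

```bash
python3 look.py r3d
```

```text
t 18.92 tcp [0.6015 0.0633 0.0285] F [-0.2 -0.  -0.1] w 0.399 | d [ 0.1438  0.1457 -0.0007] rot [-0.0009  0.0003  0.0017]
(360, 790, 3)
```

View pics/r3d.png

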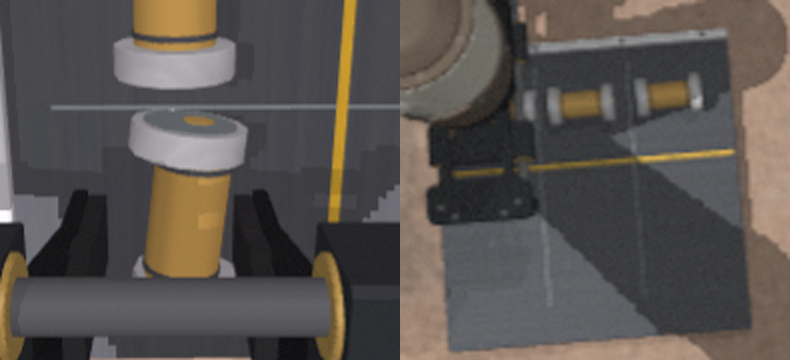

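Roller 3 is past the line, yawed and drifted towards −y. I'll lift off, let it settle and look from above.

Call:
{"name": "jog_arm", "arguments": {
  "moves": [
    [0.2,0,0,0,0,0,0],
    [0.2,0,0,0,0,0,0],
    [0.2,0,0,0,0,0,0],
    [0.2,0,0.003,0,0,0,0],
    [0.0,0,0.003,-0.02,0,0,0],
    [-0.1,0,0.003,-0.045,0,0,0],
    [-0.1,0.0,0.003,-0.07,0,0,0],
    [-0.1,-0.02,0.003,-0.08,0,0,0],
    [-0.1,-0.035,0.003,-0.08,0,0,0],
    [-0.1,-0.04,0.003,-0.08,0,0,0]
  ]
}}

```text
time_s: 19.9
tcp_pos: [0.5945, 0.1047, 0.1089]
ee_rot: [[0.073, -0.997, 0.001], [-0.997, -0.073, 0.001], [-0.001, -0.001, -1.0]]
wrist_force: [-0.1, -0.3, 0.3]
gripper_width: 0.547
```

Run:
```python
from h import *
delta([.457,.053,.029],-86)
c=cam('wrist');save(c,'w6')
f=c['frame'];hsv=cv2.cvtColor(f,cv2.COLOR_RGB2HSV)
m=cv2.inRange(hsv,(8,110,60),(30,255,255)); m[240:]=0
m=cv2.morphologyEx(m,cv2.MORPH_OPEN,np.ones((3,3)))
n,l,st,ce=cv2.connectedComponentsWithStats(m)
for i in range(1,n):
    if st[i,4]>200:
        y,x=np.where(l==i); P=np.array([onz(c,a,b,.043) for a,b in zip(x,y)])[:,:2]
        w,v=np.linalg.eigh(np.cov(P.T)); print(st[i],ce[i],np.round(onz(c,*ce[i],0.043),4),'axis deg',np.degrees(np.arctan2(v[1,1],v[0,1])))
```

```text
t 19.9 tcp [0.5945 0.1047 0.1089] F [-0.1 -0.3  0.3] w 0.547 | d [0.0416 0.141  0.0797] rot [-0.0012  0.001   0.0033]
[306   0  15 201 945] [312.75132275  95.63386243] [0.5606 0.0243 0.043 ] axis deg 94.2908289408139
[ 236   18   30   47 1381] [250.59739319  40.92541636] [ 0.6052 -0.0067  0.043 ] axis deg 95.14062977872112
[ 254  117   28   40 1080] [267.37592593 136.26851852] [0.5891 0.054  0.043 ] axis deg 93.09712137799568
```

View pics/w6.png

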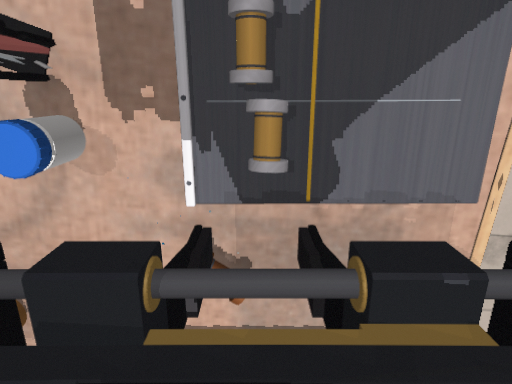

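Roller 3's barrel is at (267,136), i.e. (0.589, 0.054), with its rear rim edge (column 288) clear of the line (column 312). All three are past the line, so I go to grasp.

Run:
```python
from h import *
delta([.589,.054,.0245],-86.5)
c=cam('wrist')
f=c['frame'];hsv=cv2.cvtColor(f,cv2.COLOR_RGB2HSV)
m=cv2.inRange(hsv,(8,110,60),(30,255,255)); m[240:]=0
m=cv2.morphologyEx(m,cv2.MORPH_OPEN,np.ones((3,3)))
n,l,st,ce=cv2.connectedComponentsWithStats(m)
for i in range(1,n):
    if st[i,4]>200: print(ce[i])
```

```text
t 19.95 tcp [0.5938 0.1046 0.1078] F [ 0.2 -0.5 -0.5] w 0.546 | d [0.0502 0.0085 0.0833] rot [0.001  0.0003 0.0125]
[311.86225026  95.95793901]
[249.48283262  40.89699571]
[266.29201102 136.39669421]
```

Call:
{"name": "jog_arm", "arguments": {
  "moves": [
    [-0.1,0.015,0.003,0,0,0,0.005],
    [-0.1,0.033,0.006,0.0,0,0,0.012],
    [-0.1,0.046,0.008,0.01,0,0,0.012],
    [-0.1,0.05,0.008,0.025,0,0,0.012],
    [-0.1,0.05,0.008,0.04,0,0,0.012],
    [-0.1,0.05,0.008,0.05,0,0,0.012],
    [-0.1,0.05,0.008,0.05,0,0,0.012],
    [-0.1,0.05,0.008,0.05,0,0,0.012],
    [-0.1,0.05,0.008,0.05,0,0,0.012],
    [-0.1,0.05,0.008,0.05,0,0,0.012]
  ]
}}

```text
time_s: 20.83
tcp_pos: [0.5909, 0.0526, 0.0593]
ee_rot: [[0.06, -0.998, 0.002], [-0.998, -0.06, 0.0], [-0.0, -0.002, -1.0]]
wrist_force: [0.2, -0.2, -0.1]
gripper_width: 0.551
```

Run:
```python
from h import *
delta([.589,.054,.0245],-86.5)
c=cam('wrist');save(c,'w7')
```

```text
t 20.83 tcp [0.5909 0.0526 0.0593] F [ 0.2 -0.2 -0.1] w 0.551 | d [-0.0015  0.0019  0.0348] rot [-0.0016  0.0003 -0.0011]
```

View pics/w7.png

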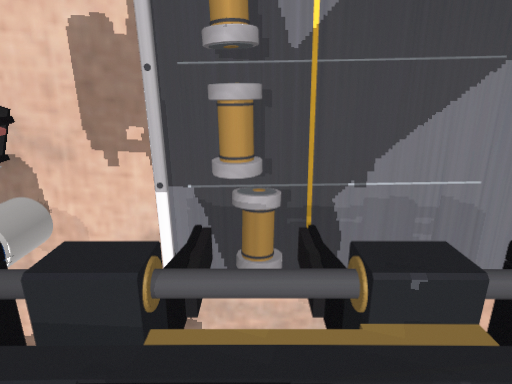

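Run:
```python
from h import *
c=cam('wrist');s=sense();R=np.array(s['ee_rot']);t=np.array(s['tcp_pos'])
for z in (.043,):
  for dx in (-.0095,0,.0095):
    p=t+R@[dx,0,0]; p[2]=z; print(dx,proj(c,p))
f=c['frame'];hsv=cv2.cvtColor(f,cv2.COLOR_RGB2HSV)
m=cv2.inRange(hsv,(8,110,60),(30,255,255)); m[265:]=0;m[:190]=0;m[:,300:]=0
m=cv2.morphologyEx(m,cv2.MORPH_OPEN,np.ones((3,3)))
n,l,st,ce=cv2.connectedComponentsWithStats(m)
for i in range(1,n): print(st[i],ce[i],np.round(onz(c,*ce[i],.043),4))
print(np.round(onz(c,258,209,.043),4),np.round(onz(c,258,251,.043),4), onz(c,309,200,.02))
delta([.589,.054,.0245],-86.5)
```

```text
-0.0095 [254.54892787 244.47710003]
0 [254.54521004 230.26637221]
0.0095 [254.54137978 215.65360461]
[ 242  211   32   45 1357] [257.35519528 232.99115696] [0.589  0.0544 0.043 ]
[148 256  13   9  99] [154.02020202 260.49494949] [0.6523 0.0769 0.043 ]
[0.5896 0.0388 0.043 ] [0.5879 0.0665 0.043 ] [0.55546647 0.03890599 0.02      ]
t 20.93 tcp [0.5908 0.0527 0.0594] F [-1.2 -0.1  0.3] w 0.55 | d [-0.0014  0.0018  0.0349] rot [-0.0017  0.0004 -0.0011]
```

Consistent with the earlier estimate: 1.5 mm off along the axle and 1.8 mm across. Descend and close.

Call:
{"name": "jog_arm", "arguments": {
  "moves": [
    [-0.1,-0.001,0.002,0.01,0,0,0],
    [-0.1,-0.001,0.002,0.02,0,0,0],
    [-0.1,-0.001,0.002,0.028,0,0,0],
    [-0.1,-0.001,0.002,0.033,0,0,0],
    [-0.1,-0.001,0.002,0.0345,0,0,0],
    [1,-0.001,0.002,0.0345,0,0,0],
    [1,-0.001,0.002,0.0345,0,0,0],
    [1,-0.001,0.002,0.0345,0,0,0],
    [1,-0.001,0.002,0.0345,0,0,0],
    [1,-0.001,0.002,0.0345,0,0,0]
  ]
}}

```text
time_s: 21.77
tcp_pos: [0.5885, 0.0533, 0.0245]
ee_rot: [[0.06, -0.998, 0.001], [-0.998, -0.06, 0.0], [-0.0, -0.001, -1.0]]
wrist_force: [0.3, -0.0, -0.4]
gripper_width: 0.256
```

Call:
{"name": "jog_arm", "arguments": {
  "moves": [
    [1,0,0,0,0,0,0],
    [1,0,0,0,0,0,0],
    [1,0,0,0,0,0,0],
    [1,0,0,0,0,0,0],
    [1,0,0,0,0,0,0],
    [1,0,0,0,0,0,0],
    [1,0,0,0,0,0,0],
    [1,0,0,-0.004,0,0,0],
    [1,0,0,-0.012,0,0,0],
    [1,0,0,-0.02,0,0,0]
  ]
}}

```text
time_s: 22.6
tcp_pos: [0.5875, 0.053, 0.044]
ee_rot: [[0.059, -0.998, -0.002], [-0.998, -0.059, -0.001], [0.0, 0.002, -1.0]]
wrist_force: [0.4, -0.4, -0.6]
gripper_width: 0.221
```

```bash
python3 look.py g1
```

```text
t 22.6 tcp [0.5875 0.053  0.044 ] F [ 0.4 -0.4 -0.6] w 0.221 | d [0.1361 0.1293 0.0153] rot [ 0.002  -0.0004 -0.0104]
(360, 790, 3)
```

View pics/g1.png

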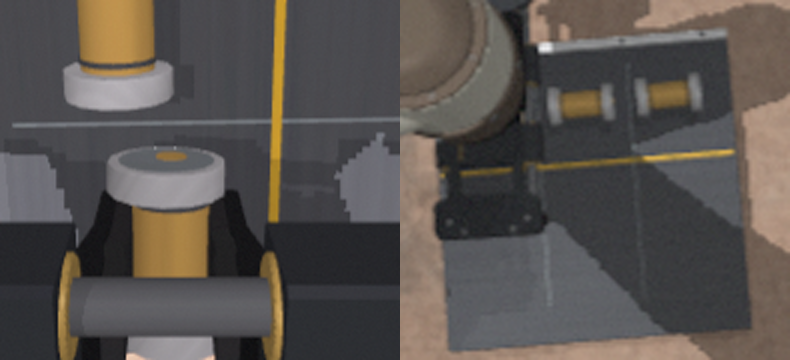

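Gripped: opening 19 mm, which fits the 20 mm barrel, and it lifts cleanly. I'll carry it to the tray.

Call:
{"name": "jog_arm", "arguments": {
  "moves": [
    [1,0,0,-0.015,0,0,0],
    [1,0,0,-0.035,0,0,0],
    [1,0.005,0.001,-0.055,0,0,0],
    [1,0.02,0.003,-0.066,0,0,0],
    [1,0.04,0.006,-0.066,0,0,0],
    [1,0.065,0.01,-0.066,0,0,0],
    [1,0.09,0.014,-0.066,0,0,0],
    [1,0.115,0.018,-0.066,0,0,0],
    [1,0.14,0.022,-0.066,0,0,0],
    [1,0.165,0.026,-0.066,0,0,0]
  ]
}}

```text
time_s: 23.58
tcp_pos: [0.571, -0.1149, 0.1096]
ee_rot: [[0.059, -0.998, -0.001], [-0.998, -0.059, 0.0], [-0.0, 0.001, -1.0]]
wrist_force: [1.0, -0.1, -1.1]
gripper_width: 0.222
```

Call:
{"name": "jog_arm", "arguments": {
  "moves": [
    [1,0.025,0.003,0,0,0,0],
    [1,0.05,0.006,0,0,0,0],
    [1,0.075,0.009,0,0,0,0],
    [1,0.1,0.012,0,0,0,0],
    [1,0.12,0.015,0,0,0,0],
    [1,0.135,0.017,0,0,0,0],
    [1,0.145,0.018,0,0,0,0],
    [1,0.15,0.019,0,0,0,0],
    [1,0.15,0.019,0,0,0,0],
    [1,0.15,0.019,0,0,0,0]
  ]
}}

```text
time_s: 24.42
tcp_pos: [0.5618, -0.2637, 0.1098]
ee_rot: [[0.059, -0.998, -0.001], [-0.998, -0.059, 0.0], [-0.0, 0.001, -1.0]]
wrist_force: [0.2, 0.3, -1.3]
gripper_width: 0.219
```

Run:
```python
from h import *
delta([.5605,-.264,.0075],-86.5)
c=cam('wrist');save(c,'w8'); c=cam('top');save(c,'t8'); save(cam('side'),'s8')
```

```text
t 24.42 tcp [ 0.5618 -0.2637  0.1098] F [ 0.2  0.3 -1.3] w 0.219 | d [0.0003 0.0012 0.1023] rot [ 0.0005  0.0004 -0.0017]
```

View pics/w8.png

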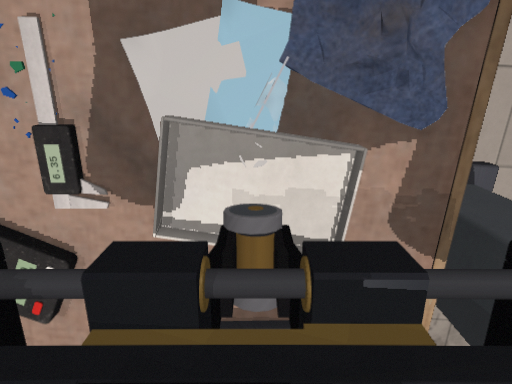

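View pics/s8.png

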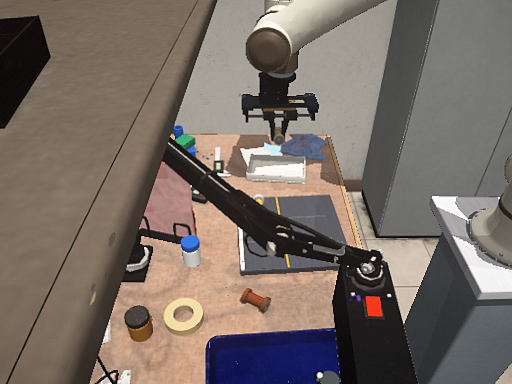

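Run:
```python
from h import *
c=cam('wrist')
for p in [(163,118),(363,150),(155,235)]: print(np.round(onz(c,*p,.022),4))
```

```text
[ 0.6357 -0.3198  0.022 ]
[ 0.4793 -0.3047  0.022 ]
[ 0.6447 -0.2215  0.022 ]
```

Call:
{"name": "jog_arm", "arguments": {
  "moves": [
    [1,0,0,0.015,0,0,0],
    [1,0,0,0.03,0,0,0],
    [1,0,0,0.045,0,0,0],
    [1,0,0,0.06,0,0,0],
    [1,0,0,0.073,0,0,0],
    [1,0,0,0.084,0,0,0],
    [1,0,0,0.092,0,0,0],
    [1,0,0,0.097,0,0,0],
    [1,0,0,0.099,0,0,0],
    [1,0,0,0.099,0,0,0]
  ]
}}

```text
time_s: 25.45
tcp_pos: [0.5622, -0.2638, 0.0109]
ee_rot: [[0.06, -0.998, -0.0], [-0.998, -0.06, 0.0], [-0.0, 0.0, -1.0]]
wrist_force: [0.3, 0.5, -2.3]
gripper_width: 0.213
```

Call:
{"name": "jog_arm", "arguments": {
  "moves": [
    [1,0,0,0,0,0,0],
    [1,0,0,0.0005,0,0,0],
    [1,0,0,0.001,0,0,0],
    [1,0,0,0.0015,0,0,0],
    [1,0,0,0.002,0,0,0],
    [1,0,0,0.0025,0,0,0],
    [1,0,0,0.0025,0,0,0],
    [1,0,0,0.003,0,0,0],
    [1,0,0,0.003,0,0,0],
    [1,0,0,0.003,0,0,0]
  ]
}}

```text
time_s: 26.28
tcp_pos: [0.5625, -0.2641, 0.0097]
ee_rot: [[0.06, -0.998, 0.001], [-0.998, -0.06, -0.001], [0.001, -0.001, -1.0]]
wrist_force: [-2.1, 0.8, 6.4]
gripper_width: 0.223
```

Run:
```python
from h import *
s=sense();print(s['wrist_force'],s['moment'],s['tcp_pos'])
c=cam('wrist');cv2.imwrite('pics/w9.png',cv2.resize(c['frame'][130:330,150:370],None,fx=3,fy=3)[:,:,::-1])
f=cam('side')['frame'][130:200,220:330];cv2.imwrite('pics/s9.png',cv2.resize(f,None,fx=6,fy=6,interpolation=cv2.INTER_CUBIC)[:,:,::-1])
```

```text
[-2.08654942  0.76397939  6.38593568] [ 0.44889647  0.71064898 -0.00896399] [ 0.56250401 -0.26405551  0.00971266]
```

View pics/w9.png

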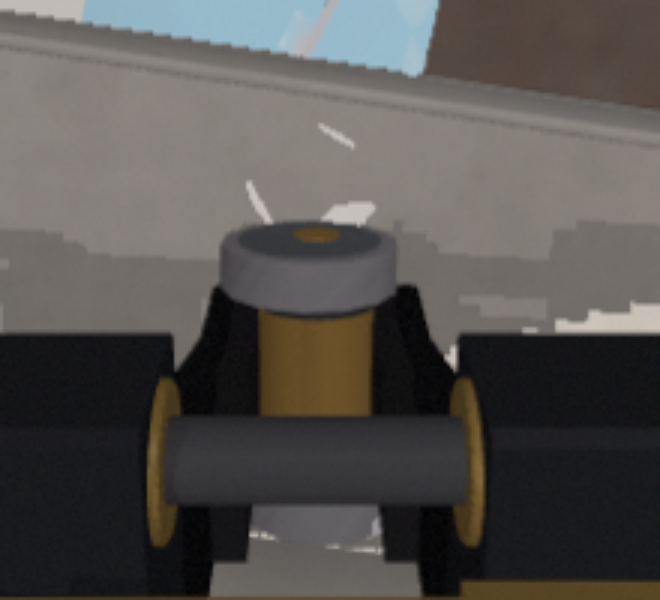

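View pics/s9.png

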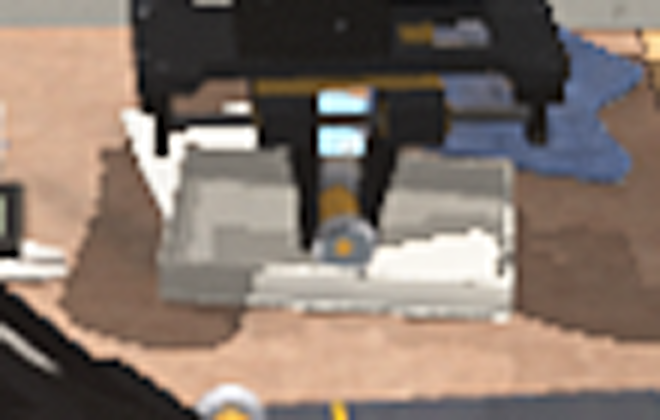

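The force pattern (moment about x) says the +y rim touches first, so the axle is slightly tilted in the pads. I'll press a little further so that it levels.

Call:
{"name": "jog_arm", "arguments": {
  "moves": [
    [1,0,0,0.0005,0,0,0],
    [1,0,0,0.001,0,0,0],
    [1,0,0,0.0015,0,0,0],
    [1,0,0,0.002,0,0,0],
    [1,0,0,0.002,0,0,0],
    [1,0,0,0.002,0,0,0],
    [1,0,0,0.002,0,0,0],
    [1,0,0,0.002,0,0,0],
    [1,0,0,0.002,0,0,0],
    [1,0,0,0.002,0,0,0]
  ]
}}

```text
time_s: 27.22
tcp_pos: [0.5625, -0.2641, 0.0095]
ee_rot: [[0.061, -0.998, 0.001], [-0.998, -0.061, -0.001], [0.001, -0.001, -1.0]]
wrist_force: [-4.5, 3.1, 15.8]
gripper_width: 0.218
```

Run:
```python
from h import *
s=sense();print(s['wrist_force'],s['moment'],s['tcp_pos'])
```

```text
[-4.5417916   3.056388   15.75496565] [ 1.0107104  1.5674545 -0.0238732] [ 0.56254614 -0.2640768   0.00950459]
```

The stiffness is high, so it is well supported. I'll ease off the force and then open.

Call:
{"name": "jog_arm", "arguments": {
  "moves": [
    [1,0,0,-0.001,0,0,0],
    [1,0,0,-0.002,0,0,0],
    [1,0,0,-0.003,0,0,0],
    [1,0,0,-0.003,0,0,0],
    [1,0,0,-0.003,0,0,0],
    [0.5,0,0,-0.003,0,0,0],
    [0.45,0,0,-0.003,0,0,0],
    [0.4,0,0,-0.003,0,0,0],
    [0.4,0,0,-0.003,0,0,0],
    [0.4,0,0,-0.003,0,0,0]
  ]
}}

```text
time_s: 28.05
tcp_pos: [0.5619, -0.2638, 0.0086]
ee_rot: [[0.06, -0.998, -0.001], [-0.998, -0.06, 0.0], [-0.0, 0.001, -1.0]]
wrist_force: [-0.5, -0.1, 0.6]
gripper_width: 0.293
```

Run:
```python
from h import *
s=sense();print(s['wrist_force'],s['gripper_width'],s['tcp_pos'])
c=cam('wrist');cv2.imwrite('pics/w10.png',cv2.resize(c['frame'][130:330,150:370],None,fx=3,fy=3)[:,:,::-1])
```

```text
[-0.46156585 -0.07503035  0.60439677] 0.29281419771133643 [ 0.56194548 -0.26384398  0.00858149]
```

View pics/w10.png

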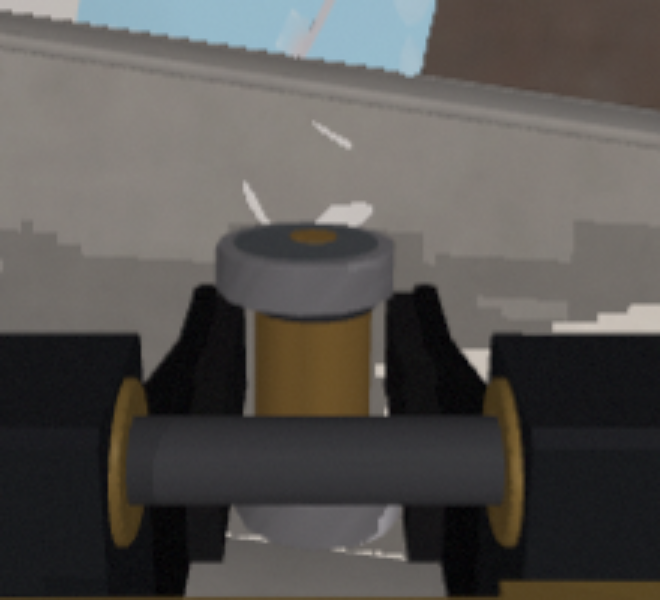

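Released, and the roller stands between the fingers on the tray floor. Next I open a bit more and rise straight up.

Call:
{"name": "jog_arm", "arguments": {
  "moves": [
    [0.2,0,0,0,0,0,0],
    [0.1,0,0,0,0,0,0],
    [0.1,0,0,0,0,0,0],
    [0.1,0,0,0,0,0,0],
    [0.1,0,0,-0.003,0,0,0],
    [0.1,0,0,-0.015,0,0,0],
    [0.1,0,0,-0.035,0,0,0],
    [0.1,0,0,-0.06,0,0,0],
    [0.1,0,0,-0.085,0,0,0],
    [0.1,0,0,-0.1,0,0,0]
  ]
}}

```text
time_s: 28.93
tcp_pos: [0.5636, -0.2644, 0.1133]
ee_rot: [[0.06, -0.998, 0.005], [-0.998, -0.06, -0.002], [0.002, -0.005, -1.0]]
wrist_force: [0.6, 0.7, -0.2]
gripper_width: 0.453
```

Call:
{"name": "jog_arm", "arguments": {
  "moves": [
    [0.1,0,0.025,-0.02,0,0,0],
    [0.1,0,0.055,-0.04,0,0,0],
    [0.1,0,0.085,-0.06,0,0,0],
    [0.1,0,0.115,-0.08,0,0,0],
    [0.1,0.01,0.14,-0.1,0,0,0],
    [0.1,0.03,0.16,-0.11,0,0,0],
    [0.1,0.05,0.17,-0.11,0,0,0],
    [0.1,0.06,0.17,-0.11,0,0,0],
    [0.1,0.06,0.17,-0.11,0,0,0],
    [0.1,0.06,0.17,-0.11,0,0,0]
  ]
}}

```text
time_s: 29.77
tcp_pos: [0.396, -0.334, 0.2191]
ee_rot: [[0.058, -0.998, 0.0], [-0.998, -0.058, 0.0], [-0.0, -0.0, -1.0]]
wrist_force: [0.0, 0.0, -1.2]
gripper_width: 0.448
```

Run:
```python
from h import *
delta([.5,-.2,.2])
c=cam('top');f=c['frame']
cv2.imwrite('pics/t11.png',cv2.resize(f[70:280,160:430],None,fx=2.8,fy=2.8,interpolation=cv2.INTER_CUBIC)[:,:,::-1])
f=cam('side')['frame'][100:290,140:370];cv2.imwrite('pics/s11.png',cv2.resize(f,None,fx=3,fy=3,interpolation=cv2.INTER_CUBIC)[:,:,::-1])
for p in [(193,121),(320,133),(380,130),(325,150)]: print(np.round(onz(c,*p,0.01 if p[0]>200 else .062),4))
```

```text
t 29.77 tcp [ 0.396  -0.334   0.2191] F [ 0.   0.  -1.2] w 0.448 | d [-0.1276 -0.1116  0.0191] rot [-0.      0.0003 -0.0043]
[0.7533 0.0687 0.062 ]
[ 0.7358 -0.2375  0.01  ]
[ 0.7426 -0.3858  0.01  ]
[ 0.6929 -0.2486  0.01  ]
```

View pics/t11.png

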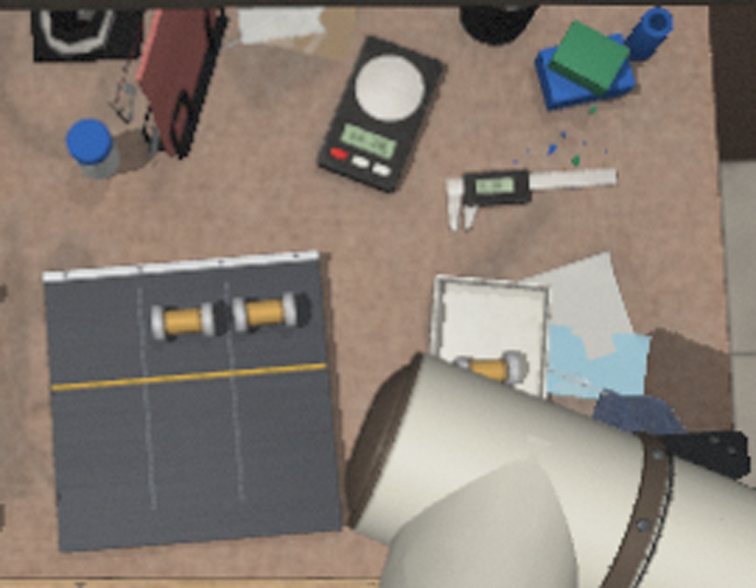

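View pics/s11.png

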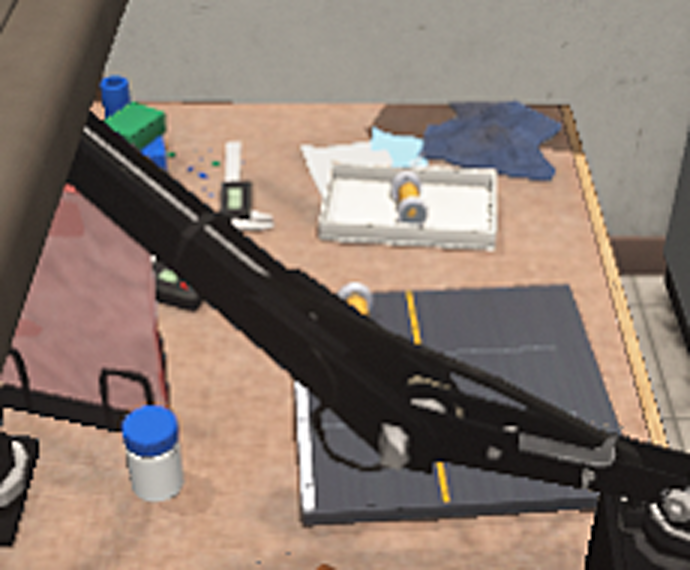

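Two rollers lie past the line and the third is in the tray. The caliper and jar are where they were. I'll run a quick stillness check and then hand in.

Run:
```python
from h import *
a=cam('top')['frame'].astype(int)
for _ in range(8): b=cam('top')['frame'].astype(int)
d=np.abs(a-b).max(2); print('plate',d[160:265,175:285].max(),'tray',d[165:215,312:356].max(), 'time',sense()['time_s'])
if d[160:265,175:285].max()<40 and d[165:205,312:356].max()<40: print(finish_job())
```

```text
plate 25 tray 18 time 30.3167
the job is handed in; nothing more can be done
None
```

The roller that rocks was the one in the left lane (+y), and it now lies in the white tray. I pushed all three past the yellow line without lifting them before picking any up, and handed the job in at about 30 s.

- **Rocking:** on the left roller the hub sat off-centre in the rims, and the axle visibly tilted at 1/4 and 3/4 turn. The right and middle rollers kept their hubs centred wherever I looked.
- **Last checks:** the final top and side pictures show the two good rollers past the line, the rocking one in the tray, and the caliper and jar where they were. Two top pictures about 0.4 s apart showed only small pixel differences, so I take everything to be at rest. The arm was clear of everything.
- **One disagreement:** the roller touched the tray floor about 3 mm higher than I had calculated. I pressed lightly (about 16 N at most), eased off, and opened the fingers without dropping it. Uneven contact of its two rims was not ruled out.

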